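Ready the blood-cell counter for the next smear

ROBOT

A 6-joint arm with a two-finger parallel gripper is mounted at the origin on the work surface. World frame = base frame: x ahead of the robot, y to its left, z up, the work surface at z = 0. Lengths are in m, angles in rad, forces in N, time in s.
With the tool pointing down it reaches from about 0.25 to 0.775 m from the base axis. Payload 4 kg.
Tool frame: the origin (TCP) lies at the very end of the fingers, on their centre line; the grasp point (between the pads) lies 19 mm behind it (robot.tcp_to_grasp is the distance from the TCP to the grasp point, in m); z points along the fingers, y is the line along which they close (so a half turn about z gives the same grasp; the last joint's range is limited). The gripper opens to 94 mm and grips with 3 to 60 N. Pads are 16 mm wide; open, the fingers measure 119 mm over their backs; the gripper's body (75 mm by 177 mm) begins 78 mm behind the grasp point.
Start: joints at [1.142, 0.087, 1.371, -0, 1.684, -0.103], TCP at [0.176, 0.521, 0.206] pointing down, gripper open.
Joint ranges: [-3.1, 3.1], [-0.76, 2.03], [0.27, 2.55], [-1.08, 4.22], [0.17, 2.65], [-2.57, 2.57]. Speed limits (rad/s): [2.79, 2.79, 3.14, 3.14, 3.14, 3.14].

INTERFACE

Orientations are given as [roll, pitch, yaw] about the fixed x, y, z axes, in that order (R = Rz(yaw) Ry(pitch) Rx(roll)).
In Python, from bench import robot gives the robot as it stands.
- The arm moves only by the shell command python3 nudge.py 'ROWS'. ROWS is rows parted by semicolons, their numbers by spaces, 1 to 20 of them, each of 5 numbers: the finger opening in m, then dx, dy, dz in m, then a turn about the tool's z in rad; each row shifts and turns the commanded pose from where the row before left it, along the tool's axes as they then stand; what a row does not reach is not made up. A row lasts 1/12 s, in which the tool goes at most 0.0417 m and 0.125 rad, less where a joint would pass 70% of its speed; a pose out of reach is approached as far as the arm can. The fingers move at their own pace and stop on an object; the grip force is fixed at half the most. Time passes only in rows, so rows that do not move let the fingers close. It prints the time, the measured TCP pose, the force, the opening and the grip force at its end.
- robot.get_obs(): the state, without advancing time (a new reading comes with each control period).
- robot.snapshot(name): name is "scene" or "top" or "wrist"; returns a dict with "color" (400x640x3 uint8, blue, green, red), "fx", "fy", "cx", "cy" (pixels), "extrinsics" (4x4, takes a point from world to camera coordinates). Camera axes: x right, y down, z forward; pixel columns grow to the right and rows downward; lengths in m; the calibration is good to about 2 mm. A picture is of the moment at which its call begins. There is no depth.
- robot.close_job(): hands the job in; it is judged then, once.
The state is a dict: "time": time; "joint_positions": joint angles; "qvel": joint speeds; "joint_torque": joint torques, N m; "tool_pos": TCP position; "ee_rot": TCP orientation; "wrist_force": force on the tool from outside, world axes, zero at the start; "wrist_torque": the same for the moment, N m; "width": finger opening in m; "finger_force": force on a finger pad.
Only numpy, scipy, OpenCV 4.12 (cv2) and the standard library are available. Lean on these libraries where they do the work, as an engineer would, in place of code of your own. Each camera call takes 0.05 s, during which the arm holds its last target. There are 200 camera calls.

TASK

Get the clamshell blood-cell counter ready for the next smear: lift the pale green slide box off its closed screen lid and set it down gently, flat in the white tray beside it. Then raise the screen by its lip to 110 degrees open, so that it leans back a little past upright and stays there by itself, and press the red reset key on the deck right down and let it go. Leave everything else on the bench where it is.

Things in the scene. Friction and masses are not known exactly. Their poses are not given: they have to be found in the camera images.
- counter: Cream clamshell cell counter, fixed. Body 160 x 200 mm (own x from -75 to +85 mm, y), deck 40 mm and side rails 50 mm above the bench, deck keys 44 mm high at y -20 to +90 mm. Origin at bench level; own x points from the operator to the hinge, y left, z up. The closed screen lid covers it; the lid's flat top is 62 mm above the bench, from x = -78 to +80 mm.
- counter_hinge (a point): Middle of the screen's hinge axis: 75 mm behind the counter's origin, 50 mm above the bench; own axes as the counter's. The hinge axis runs along y, through the plane of the screen's inner face.
- screen (a joint): Opening angle of the screen lid in rad: 0 closed (as it starts), 1.57 upright, 1.92 = 110 degrees, stop at 2.6. The lid (0.30 kg, 12 mm thick, 153 mm from hinge axis to its front edge, 200 mm wide) has a stiff friction hinge: about 4 to 5 N up at the lip raises it, and it stays wherever it is left.
- screen_lip (a point): Middle of the lower front edge of the screen's grey pull lip, which moves with the screen; closed, own axes as the counter's. The lip is 60 mm wide, 9 mm thick and sticks out 17 mm from the lid's front edge, 170 mm from the hinge axis. Closed, its underside is 50 mm above the bench and it overhangs the counter's front face by 20 mm, with free space under it.
- reset_key (a joint): How far the red reset key is pressed, in m: 0 up, 0.005 right down. Spring key, about 1.5 N to start and 4 N right down.
- reset_key_top (a point): Centre of the top of the red reset key, a square cap 28 x 28 mm in the deck's right half, 32 mm in front of and 58 mm to the right of the counter's origin, 49 mm above the bench. It is under the lid until the screen is raised.
- green_box: Slide box, closed, a plain block 90 x 60 x 35 mm (own x, y, z), about 0.14 kg, origin at the centre of its underside, z up; pale green; starts lying on the closed lid, its top then 97 mm above the bench. Holds glass slides: not to be dropped or tipped.
- tray: White shallow tray, fixed, to the left or the right of the counter. 260 x 170 mm outside (own x, y), walls 4 mm thick and 12 mm high, inner floor 4 mm above the bench. Origin on the bench under its centre. Its half towards own -x is free; the blue slide box lies in the other half.
- blue_box: Slide box, closed, a plain block 90 x 60 x 35 mm (own x, y, z), about 0.14 kg, origin at the centre of its underside, z up; blue; lies in the tray's half towards the tray's own +x, long side across the tray. Leave it alone.
- tube_rack: White rack with purple-capped tubes, 200 x 66 x 94 mm (own x, y, z), loose, origin under its centre; stands on the side of the counter where the tray is not. Leave it alone.
- pipette_cup: Grey cup of transfer pipettes, 68 mm across, about 160 mm high with them, loose, origin under its centre. Leave it alone.
- oil_bottle: Amber bottle with a black cap, 48 mm across, 85 mm high, loose, origin under its centre. Leave it alone.
- carton: Small blue carton, 85 x 55 x 45 mm, loose, origin under its centre. Leave it alone.
- scanner: White barcode hand scanner lying on the bench, about 85 x 155 x 34 mm, loose; origin on the bench in its head, handle towards own -y. Leave it alone.

How it is judged:
On the way, in this order (a step that is already met when the one before it is completed fails the run):
1. the green slide box lies flat in the tray, released and at rest (x of green_box in the frame of tray between -0.1 and 0.1 m and y of green_box in the frame of tray between -0.06 and 0.06 m and z of green_box in the frame of tray below 0.009 m and angle between green_box's own z axis and vertical below 0.08 rad and contact force between the fingers and green_box below 0.05 N and linear speed of green_box below 0.02 m/s), for 0.2 s.
2. the screen stands at 110 degrees (within 7), at rest and let go (value of joint screen between 1.79769 and 2.04204 rad and velocity of joint screen between -0.05 and 0.05 rad/s and contact force between anything else and counter below 0.05 N), for 0.3 s.
3. the red reset key is pressed at least 3.5 mm of its 5 mm (value of joint reset_key above 0.0035 m), for 0.1 s.
At the end, for the whole second after the job is handed in: The green box lies flat on the tray's floor (its centre within 100 mm of the tray's centre lengthwise and 60 mm crosswise, tilt under 0.08 rad), let go and at rest; the screen stands by itself at 103 to 117 degrees (1.798 to 2.042 rad); the reset key has been pressed after that and is up again (all of step 1 and value of joint screen between 1.79769 and 2.04204 rad and value of joint reset_key below 0.001 m); the robot touches nothing.
It fails at once if the blue slide box, tube rack, pipette cup, oil bottle, blue carton, barcode scanner: any of them is moved more than 20 mm (distance of any of blue_box, tube_rack, pipette_cup, oil_bottle, carton, scanner from where it was at the start of the episode above 0.02 m).
It fails at once if the green slide box is tipped more than 30 degrees (angle between green_box's own z axis and vertical above 0.52 rad).
It fails at once if the green slide box is dropped (falls or slides faster than 0.5 m/s without the fingers on it) (contact force between the fingers and green_box below 0.05 N and linear speed of green_box above 0.5 m/s).
It also fails if it takes over 69 s, if anything falls off the work surface, if the arm or the gripper's body presses on something with over 40 N, if the wrist force passes 120 N, or if a joint passes its speed limit or range.

## Working session

There is one attempt and no reset: what is moved stays moved. The work goes in short steps, Python scripts to look and compute and a shell command to move; the robot and the scene stay as the last step left them, time stands still between calls to the robot, and variables do not carry over. Pictures are saved under pics/ and viewed, at most 10 in all, crops included, and the job is handed in when it is done.

```bash
ls; mkdir -p pics
cat > h.py <<'E'
import numpy as np,cv2,pickle
from bench import robot
def snap(n,tag):
    s=robot.snapshot(n); cv2.imwrite(f'pics/{tag}.png',s['color']); pickle.dump(s,open(f'pics/{tag}.pkl','wb')); return s
def load(t): return pickle.load(open(f'pics/{t}.pkl','rb'))
def ray(s,u,v):
    E=np.array(s['extrinsics']);R=E[:3,:3];c=-R.T@E[:3,3]
    d=R.T@np.array([(u-s['cx'])/s['fx'],(v-s['cy'])/s['fy'],1]);return c,d/np.linalg.norm(d)
def plane(s,u,v,z):
    c,d=ray(s,u,v);return c+d*(z-c[2])/d[2]
def tri(s1,p1,s2,p2):
    c1,d1=ray(s1,*p1);c2,d2=ray(s2,*p2)
    t=np.linalg.lstsq(np.stack([d1,-d2],1),c2-c1,rcond=None)[0]
    a=c1+d1*t[0];b=c2+d2*t[1];return (a+b)/2,np.linalg.norm(a-b)
def proj(s,P):
    q=np.array(s['extrinsics'])@np.append(P,1);return s['fx']*q[0]/q[2]+s['cx'],s['fy']*q[1]/q[2]+s['cy']
E
python3 - <<'E'
from h import *
for n in('scene','top'):
    s=snap(n,n+'0');print(n,s['fx'],ray(s,320,200))
o=robot.get_obs();print({k:np.round(v,3) for k,v in o.items()},robot.tcp_to_grasp)
a=cv2.imread('pics/scene0.png');b=cv2.imread('pics/top0.png')
E
```

```text
bench.py
nudge.py
pics
scene 411.0533933780634 (array([ 1.1930999 , -0.15235229,  1.15168614]), array([-0.49248708,  0.12787731, -0.8608739 ]))
top 419.71831523644545 (array([ 0.48238679, -0.01832823,  1.46965221]), array([ 0.08614811,  0.01798071, -0.99612007]))
{'time': np.float64(0.1), 'joint_positions': array([ 1.142,  0.088,  1.372,  0.   ,  1.684, -0.103]), 'qvel': array([-0.001, -0.003, -0.005, -0.   , -0.001,  0.   ]), 'joint_torque': array([ 2.0000e-03, -3.4125e+01, -3.0330e+01,  7.2000e-02,  3.0000e-02,
       -0.0000e+00]), 'tool_pos': array([0.176, 0.521, 0.204]), 'ee_rot': array([-3.14 , -0.   ,  2.816]), 'wrist_force': array([-0.315,  0.263,  0.206]), 'wrist_torque': array([ 0.002,  0.012, -0.014]), 'finger_force': np.float64(0.0), 'width': np.float64(0.094)} 0.0188
```

View pics/top0.png

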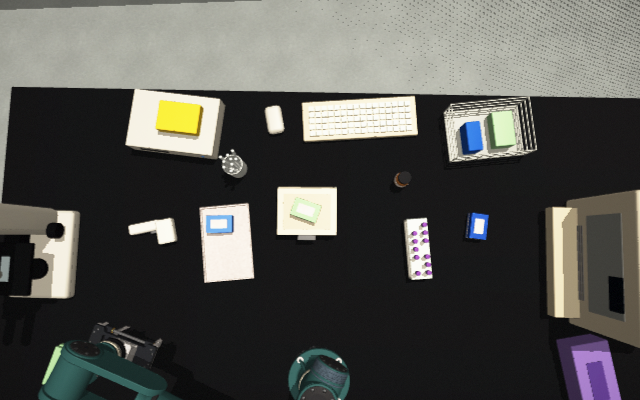

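View pics/scene0.png

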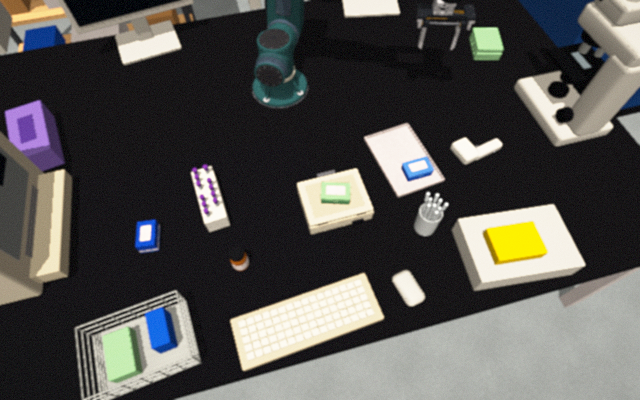

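Top view: the counter is at about (307,212) with the green box on it at (306,210) and the lip at (306,237). The tray is left at (228,243), with the blue box in its far half at (219,224), so its near half is free. In the scene view the box is at (336,192) and the lip at (327,174).

Run:
```python
from h import *
T=load('top0');S=load('scene0')
def blob(s,lo,hi,roi,hull=True):
    h=cv2.cvtColor(s['color'],cv2.COLOR_BGR2HSV);m=cv2.inRange(h,lo,hi);k=np.zeros_like(m);x0,y0,x1,y1=roi;k[y0:y1,x0:x1]=255
    m&=k;m=cv2.morphologyEx(m,cv2.MORPH_CLOSE,np.ones((3,3)))
    c=max(cv2.findContours(m,cv2.RETR_EXTERNAL,cv2.CHAIN_APPROX_NONE)[0],key=cv2.contourArea)
    return cv2.convexHull(c)
def rect(s,c,z):
    P=np.array([plane(s,u,v,z)[:2] for u,v in c[:,0].astype(float)],np.float32)
    r=cv2.minAreaRect(P*1000);return np.round(r[0],1),np.round(r[1],1),round(r[2],1),np.round(cv2.boxPoints(r)).tolist()
for n,s,rg,rc,rt,rl in(('top',T,(285,190,328,228),(270,180,345,242),(195,195,260,290),None),('scene',S,(315,175,358,208),(290,165,385,240),(355,115,450,200),None)):
    g=blob(s,(38,50,60),(75,255,255),rg);print(n,'green',rect(s,g,.097))
    c=blob(s,(0,0,110),(179,90,255),rc);print(' lid',rect(s,c,.062))
    t=blob(s,(0,0,110),(179,255,255),rt);print(' tray',rect(s,t,.012))
    b=blob(s,(95,120,60),(125,255,255),rt);print(' blue',rect(s,b,.039))
big=lambda s,x0,y0,x1,y1,k:cv2.resize(s['color'][y0:y1,x0:x1],None,fx=k,fy=k,interpolation=cv2.INTER_CUBIC)
a=big(T,195,180,345,290,5);b=big(S,290,160,390,240,5)
b=cv2.copyMakeBorder(b[:, :],0,0,0,750-500,cv2.BORDER_CONSTANT)
cv2.imwrite('pics/c1.png',np.vstack([a,b])[::1] if 0 else cv2.resize(np.vstack([a,b]),(480,608))[:600])
```

```text
top green (array([528.5,  24.3]), array([0., 0.]), 0.0, [[528.0, 24.0], [528.0, 24.0], [528.0, 24.0], [528.0, 24.0]])
 lid (array([559.7,  51.9]), array([175. , 199.4]), 1.3, [[470.0, 150.0], [474.0, -50.0], [649.0, -46.0], [645.0, 154.0]])
 tray (array([453.9, 330. ]), array([261.8, 174. ]), 6.5, [[314.0, 402.0], [334.0, 229.0], [594.0, 258.0], [574.0, 431.0]])
 blue (array([515.9, 349.3]), array([54.7, 86.9]), 1.4, [[487.0, 392.0], [490.0, 305.0], [544.0, 307.0], [542.0, 393.0]])
scene green (array([576.4,  56.5]), array([88. , 74.2]), 74.4, [[529.0, 24.0], [600.0, 4.0], [624.0, 89.0], [552.0, 109.0]])
 lid (array([573.2,  54.1]), array([200.1, 207.2]), 0.8, [[472.0, 156.0], [475.0, -51.0], [675.0, -48.0], [672.0, 159.0]])
 tray (array([453.6, 334.1]), array([270.3, 179.2]), 6.5, [[309.0, 408.0], [330.0, 230.0], [598.0, 260.0], [578.0, 438.0]])
 blue (array([525.4, 352.5]), array([68.2, 95. ]), 2.0, [[490.0, 399.0], [493.0, 304.0], [561.0, 306.0], [558.0, 401.0]])
```

View pics/c1.png

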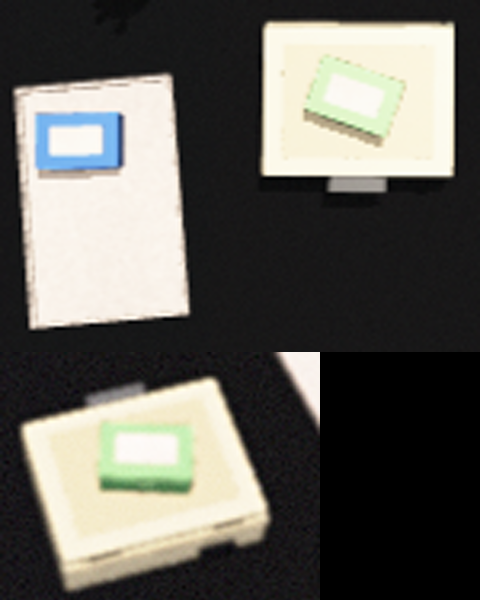

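```bash
cat >> h.py <<'E'
def rpy(o):
    from scipy.spatial.transform import Rotation as Ro
    return Ro.from_euler('xyz',o['ee_rot'])
def go(p,yaw=None):
    o=robot.get_obs();R=rpy(o);d=R.inv().apply(np.array(p)-o['tool_pos'])
    print('at',np.round(o['tool_pos'],4),'rpy',np.round(o['ee_rot'],3),'d tool',np.round(d,4), '' if yaw is None else ('turn',round(float((o['ee_rot'][2]-yaw+np.pi)%(2*np.pi)-np.pi),3)))
E
python3 - <<'E'
from h import *
T=load('top0');S=load('scene0')
tc=[(321,56),(406,80),(384,135),(305,108)];sc=[(192,480),(100,482),(100,423),(190,423)]
P=[]
for a,b in zip(tc,sc):
    p,e=tri(T,(195+a[0]/3.2,180+a[1]/3.2),S,(290+b[0]/3.2,160+(b[1]-352)/3.2));P.append(p);print(np.round(p,4),round(e,4))
P=np.array(P);print('centre',P.mean(0),np.linalg.norm(P-np.roll(P,1,0),axis=1))
go([*P.mean(0)[:2]-[0.03,0],.26],1.29)
E
```

```text
[0.6087 0.0904 0.0887] 0.0039
[0.5865 0.0044 0.0873] 0.009
[0.5284 0.023  0.0954] 0.0039
[0.554  0.1046 0.0997] 0.0044
centre [0.56938483 0.05557489 0.09277997] [0.05756816 0.08880098 0.06150019 0.08561425]
at [0.1758 0.5206 0.2044] rpy [-3.14  -0.     2.816] d tool [-0.4933 -0.3243 -0.055 ] ('turn', 1.526)
```

```bash
R="-"; python3 nudge.py '0.094 0 0 -0.03 0;0.094 0 0 -0.025 0;0.094 -0.033 -0.0216 0 0;0.094 -0.033 -0.0216 0 0;0.094 -0.033 -0.0216 0 0;0.094 -0.033 -0.0216 0 0;0.094 -0.033 -0.0216 0 0;0.094 -0.033 -0.0216 0 0;0.094 -0.033 -0.0216 0 0;0.094 -0.033 -0.0216 0 0;0.094 -0.033 -0.0216 0 0;0.094 -0.033 -0.0216 0 0;0.094 -0.033 -0.0216 0 0;0.094 -0.033 -0.0216 0 0;0.094 -0.033 -0.0216 0 0;0.094 -0.033 -0.0216 0 0;0.094 -0.033 -0.0216 0 0'
python3 nudge.py '0.094 0 0 0 0.125;0.094 0 0 0 0.125;0.094 0 0 0 0.125;0.094 0 0 0 0.125;0.094 0 0 0 0.125;0.094 0 0 0 0.125;0.094 0 0 0 0.125;0.094 0 0 0 0.125;0.094 0 0 0 0.125;0.094 0 0 0 0.125;0.094 0 0 0 0.125;0.094 0 0 0 0.125;0.094 0 0 0 0.025;0.094 0 0 0 0;0.094 0 0 0 0'
python3 - <<'E'
from h import *
s=snap('wrist','w0');print(s['fx'],ray(s,320,200),robot.get_obs()['joint_positions'])
E
```

```text
time: 1.52
tool_pos: [0.542, 0.0539, 0.2599]
ee_rot: [-3.142, -0.001, 2.816]
wrist_force: [0.1, 0.8, 0.6]
width: 0.0938
finger_force: 0.0
time: 2.77
tool_pos: [0.5411, 0.0557, 0.2599]
ee_rot: [-3.141, 0.0, 1.292]
wrist_force: [-0.5, -0.1, -0.4]
width: 0.0939
finger_force: 0.0
291.7186392405715 (array([0.56025226, 0.12574852, 0.4383078 ]), array([-0.06994428, -0.23483573, -0.96951533])) [-1.72702559e-03  7.03755196e-02  1.28157018e+00  5.94829992e-05
  1.79040597e+00  2.77395077e-01]
```

View pics/w0.png

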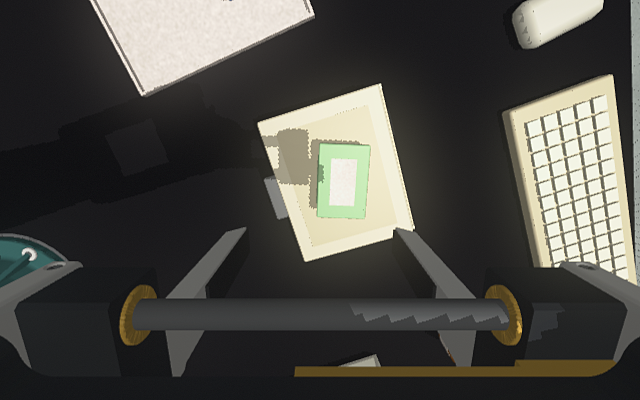

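Wrist view: green box top at about (344,181), lid corners near (258,122), (381,84), (414,227), (304,262), and the lip at (277,198). I'll take a second wrist position for height.

```bash
python3 nudge.py '0.094 0.04 0.02 0 0;0.094 0.04 0.02 0 0;0.094 0 0 0 0;0.094 0 0 0 0'
cat >> h.py <<'E'
def quad(s,lo,hi,roi):
    h=cv2.cvtColor(s['color'],cv2.COLOR_BGR2HSV);m=cv2.inRange(h,lo,hi);k=np.zeros_like(m);x0,y0,x1,y1=roi;k[y0:y1,x0:x1]=255
    m&=k
    c=max(cv2.findContours(m,cv2.RETR_EXTERNAL,cv2.CHAIN_APPROX_NONE)[0],key=cv2.contourArea);hl=cv2.convexHull(c)
    q=cv2.approxPolyN(hl,4,ensure_convex=True)[0].astype(float) if hasattr(cv2,'approxPolyN') else None
    i=np.argmin(q.sum(1));return np.roll(q,-i,0),m
E
python3 - <<'E'
from h import *
A=load('w0');B=snap('wrist','w1')
hs=cv2.cvtColor(A['color'],cv2.COLOR_BGR2HSV);print('box top hsv',hs[150,330],'lid',hs[240,320],'shade',hs[150,290],'bg',hs[270,250], 'lip',hs[200,278])
u,v=proj(B,[.569,.056,.095]);u=int(u);v=int(v);print(u,v)
qa,ma=quad(A,(38,45,120),(80,255,255),(300,130,390,230));qb,mb=quad(B,(38,45,120),(80,255,255),(u-70,v-80,u+70,v+80))
print(qa.tolist(),qb.tolist())
P=[]
for a,b in zip(qa,qb):
    p,e=tri(A,a,B,b);P.append(p);print(np.round(p,4),round(e,4))
P=np.array(P);print(P.mean(0),np.linalg.norm(P-np.roll(P,1,0),axis=1))
for s,q in((A,qa),(B,qb)):
    Q=np.array([plane(s,*x,.097) for x in q]);print(Q.mean(0),np.linalg.norm(Q-np.roll(Q,1,0),axis=1),[round(float(np.degrees(np.arctan2(*(Q[i]-Q[i-1])[1::-1]))),1) for i in range(4)])
cv2.imwrite('pics/c2.png',np.hstack([A['color'][60:290,230:440],B['color'][max(0,v-115):v+115,u-105:u+105]]))
E
```

```text
time: 3.15
tool_pos: [0.5981, 0.1182, 0.2579]
ee_rot: [-3.138, 0.002, 1.294]
wrist_force: [0.8, -0.3, -0.7]
width: 0.0941
finger_force: 0.0
box top hsv [ 51  56 234] lid [ 25  49 229] shade [ 23  52 156] bg [120   8  33] lip [ 30   6 133]
313 241
[[317.0, 142.0], [370.0, 144.0], [364.0, 219.0], [317.0, 217.0]] [[288.0, 206.0], [338.0, 206.0], [334.0, 275.0], [288.0, 273.0]]
[0.5519 0.1093 0.0943] 0.0017
[0.6108 0.0899 0.0862] 0.0001
[0.5814 0.0031 0.0921] 0.0007
[0.5257 0.023  0.0949] 0.0005
[0.56747699 0.05630302 0.09188715] [0.09018213 0.0625746  0.09182912 0.05921942]
[0.56689532 0.05737024 0.097     ] [0.09013765 0.06095027 0.09050344 0.05773078] [73.8, -18.2, -108.3, 161.4]
[0.56811752 0.05795568 0.097     ] [0.08928429 0.06032076 0.09210112 0.05915067] [72.4, -15.9, -108.3, 161.4]
```

View pics/c2.png

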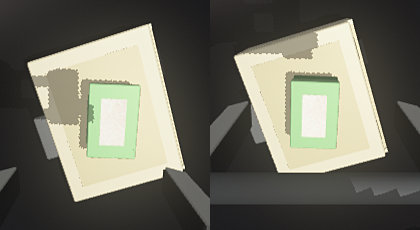

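The crops show a clean box top face in both views, with measured height about 0.094 and sides 90 x 60 mm, as stated. The box is at (0.567, 0.057), yaw about 72.3°. Now the approach.

```bash
python3 -c "
from h import *
go([.567,.057,.12],1.262)"
```

```text
at [0.5976 0.1173 0.2593] rpy [-3.139e+00  1.000e-03  1.292e+00] d tool [-0.0662 -0.0126  0.1394] ('turn', 0.03)
```

```bash
python3 nudge.py '0.094 -0.033 -0.0063 0 0;0.094 -0.033 -0.0063 0 0;0.094 0 0 0.035 0.03;0.094 0 0 0.035 0;0.094 0 0 0.035 0;0.094 0 0 0.034 0;0.094 0 0 0 0;0.094 0 0 0 0'
python3 -c "
from h import *
go([.567,.057,.068],1.262)"
```

```text
time: 3.87
tool_pos: [0.5655, 0.0563, 0.1207]
ee_rot: [-3.138, 0.001, 1.26]
wrist_force: [-0.5, -0.2, 0.7]
width: 0.0937
finger_force: 0.0
at [0.5655 0.0563 0.1207] rpy [-3.138e+00  1.000e-03  1.260e+00] d tool [0.0012 0.0014 0.0526] ('turn', -0.002)
```

```bash
python3 nudge.py '0.094 0.001 0.0014 0.02 0;0.094 0 0 0.02 0;0.094 0 0 0.01 0;0.094 0 0 0.002 0;0.094 0 0 0 0;0.05 0 0 0 0;0.05 0 0 0 0;0.05 0 0 0 0;0.05 0 0 0 0;0.05 0 0 0 0;0.05 0 0 0 0;0.05 0 0 0 0'
```

```text
time: 4.87
tool_pos: [0.5692, 0.0577, 0.0699]
ee_rot: [3.141, -0.0, 1.261]
wrist_force: [0.2, -0.5, 1.7]
width: 0.0598
finger_force: 30.0
```

```bash
python3 nudge.py '0.05 0 0 -0.01 0;0.05 0 0 -0.02 0;0.05 0 0 -0.03 0;0.05 0 0 -0.03 0;0.05 0 0 -0.03 0;0.05 0 0 0 0;0.05 0 0 0 0'
python3 - <<'E'
from h import *
snap('wrist','w2')
go([.399,.324,.19],1.684)
A=load('w0');B=load('w2');T=load('top0')
# lid from w0 (lid plane .062): fit
q,_=quad(A,(10,25,110),(35,120,255),(250,75,425,270));print(q.tolist())
Q=np.array([plane(A,*x,.062) for x in q]);print(np.round(Q,4),Q.mean(0),np.linalg.norm(Q-np.roll(Q,1,0),axis=1))
E
```

```text
time: 5.45
tool_pos: [0.5702, 0.0576, 0.1921]
ee_rot: [3.137, -0.002, 1.261]
wrist_force: [-0.4, 0.2, -2.8]
width: 0.0595
finger_force: 30.0
at [0.5689 0.0576 0.1895] rpy [ 3.141 -0.     1.261] d tool [ 0.2019 -0.2431 -0.0005] ('turn', -0.423)
[[256.0, 122.0], [381.0, 82.0], [415.0, 231.0], [304.0, 262.0]]
[[ 0.4843  0.1528  0.062 ]
 [ 0.6443  0.1551  0.062 ]
 [ 0.6459 -0.0433  0.062 ]
 [ 0.4865 -0.0457  0.062 ]] [0.56522878 0.05472602 0.062     ] [0.19853663 0.15999802 0.19843684 0.15936522]
```

```bash
python3 nudge.py '0.05 0.025 -0.03 0 0;0.05 0.025 -0.03 0 0;0.05 0.025 -0.03 0 0;0.05 0.025 -0.03 0 0;0.05 0.025 -0.03 0 0;0.05 0.025 -0.03 0 0;0.05 0.025 -0.03 0 0;0.05 0.025 -0.03 0 0;0.05 0 0 0 -0.105;0.05 0 0 0 -0.105;0.05 0 0 0 -0.105;0.05 0 0 0 -0.105;0.05 0 0 0 0;0.05 0 0 0 0'
python3 - <<'E'
from h import *
snap('wrist','w3')
go([.399,.324,.02],1.684)
E
```

```text
time: 6.67
tool_pos: [0.4004, 0.3207, 0.1871]
ee_rot: [-3.138, 0.002, 1.678]
wrist_force: [0.5, -0.1, -1.7]
width: 0.0596
finger_force: 30.0
at [0.4007 0.3208 0.1876] rpy [-3.138e+00  1.000e-03  1.678e+00] d tool [ 0.0037 -0.0008  0.1676] ('turn', -0.006)
```

View pics/w3.png

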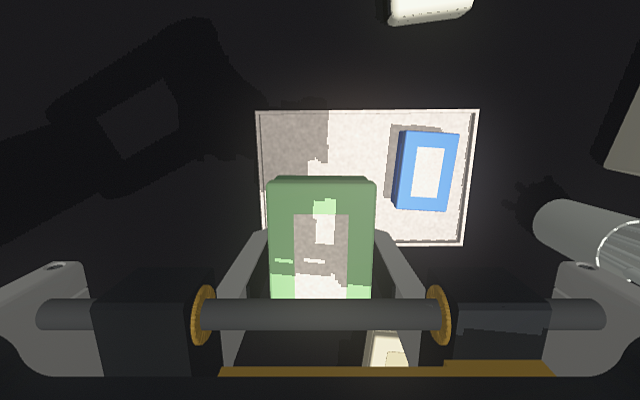

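Box is held level over the tray; tray corners at (255,110), (479,110), (464,246), blue box at right (425,170), clear of the green one. I'll check the tray position and rim height.

Run:
```python
from h import *
A=load('w3');T=load('top0')
# top crop corners (3.2 zoom): near-left/right etc
tc={'farleft':(13,88),'farright':(171,74),'nearright':(189,314)}
# in w3: up=+y(left), right=+x(far)
w={'farleft':(479,110),'farright':(464,246)}
for k,a in w.items():
    b=tc[k];print(k,np.round(plane(A,*a,.012),4),[np.round(x,4) for x in tri(A,a,T,(195+b[0]/3.2,180+b[1]/3.2))])
print('nearleft',plane(A,255,110,.012))
Q=[plane(A,479,110,.012),plane(A,464,246,.012),plane(A,255,110,.012)]
c=(Q[1]+Q[2])/2;d=Q[0]-Q[2];print('centre',c,'len',np.linalg.norm(d),'wid',np.linalg.norm(Q[0]-Q[1]),'yaw',np.arctan2(d[1],d[0]))
```

```text
farleft [0.5711 0.4302 0.012 ] [array([0.5723, 0.4307, 0.01  ]), np.float64(0.0008)]
farright [0.5927 0.2626 0.012 ] [array([0.5935, 0.2599, 0.0078]), np.float64(0.0039)]
nearleft [0.31374202 0.40281638 0.012     ]
centre [0.45321644 0.3327118  0.012     ] len 0.25879910694906527 wid 0.16897393119278992 yaw 0.10598793763655256
```

```bash
python3 nudge.py '0.05 0.0055 -0.001 0.03 -0.006;0.05 0 0 0.035 0;0.05 0 0 0.035 0;0.05 0 0 0.035 0;0.05 0 0 0.02 0;0.05 0 0 0.01 0;0.05 0 0 0.004 0;0.05 0 0 0 0;0.05 0 0 0 0'; python3 -c "
from h import *
go([.399,.326,.013],1.68)"
```

```text
time: 7.47
tool_pos: [0.4011, 0.3274, 0.0221]
ee_rot: [3.139, -0.001, 1.686]
wrist_force: [0.3, 0.4, -0.9]
width: 0.0599
finger_force: 30.0
at [0.4011 0.3274 0.0221] rpy [ 3.139e+00 -1.000e-03  1.686e+00] d tool [-0.0011 -0.0022  0.0091] ('turn', 0.006)
```

```bash
python3 nudge.py '0.05 0 0 0.003 0;0.05 0 0 0.002 0;0.05 0 0 0.001 0;0.05 0 0 0 0;0.05 0 0 0 0'; python3 nudge.py '0.05 0 0 0.001 0;0.05 0 0 0 0';python3 nudge.py '0.05 0 0 0.001 0;0.05 0 0 0 0'
```

```text
time: 7.88
tool_pos: [0.4, 0.3268, 0.0148]
ee_rot: [3.141, -0.0, 1.687]
wrist_force: [0.6, 0.0, -2.3]
width: 0.0595
finger_force: 30.0
time: 8.05
tool_pos: [0.3998, 0.3267, 0.0134]
ee_rot: [-3.142, -0.0, 1.687]
wrist_force: [-0.4, -1.0, -1.6]
width: 0.0597
finger_force: 30.0
time: 8.22
tool_pos: [0.3998, 0.3266, 0.0123]
ee_rot: [-3.141, 0.0, 1.687]
wrist_force: [0.3, -0.4, -1.9]
width: 0.0592
finger_force: 30.0
```

```bash
python3 nudge.py '0.05 0 0 0.001 0;0.05 0 0 0 0';python3 nudge.py '0.05 0 0 0.001 0;0.05 0 0 0 0;0.05 0 0 0 0'
```

```text
time: 8.38
tool_pos: [0.4, 0.3267, 0.0118]
ee_rot: [3.141, -0.0, 1.687]
wrist_force: [0.4, -0.4, 0.3]
width: 0.0599
finger_force: 30.0
time: 8.63
tool_pos: [0.4, 0.3268, 0.0118]
ee_rot: [3.141, -0.0, 1.687]
wrist_force: [-1.9, -1.7, 5.8]
width: 0.0596
finger_force: 30.0
```

Contact with the tray floor (force rose to about +6 N). Release and rise.

```bash
python3 nudge.py '0.05 0 0 -0.001 0;0.07 0 0 0 0;0.094 0 0 0 0;0.094 0 0 0 0;0.094 0 0 0 0;0.094 0 0 0 0;0.094 0 0 0 0;0.094 0 0 -0.01 0;0.094 0 0 -0.02 0;0.094 0 0 -0.04 0;0.094 0 0 -0.04 0;0.094 0 0 -0.04 0;0.094 0 0 -0.04 0;0.094 0 0 0 0;0.094 0 0 0 0'
python3 - <<'E'
from h import *
s=snap('wrist','w4');snap('top','top1');S=snap('scene','scene1')
q,m=quad(s,(38,45,60),(80,255,255),(150,60,450,290))
Q=np.array([plane(s,*x,.039) for x in q]);print(q.tolist(),Q.mean(0),np.linalg.norm(Q-np.roll(Q,1,0),axis=1))
S0=load('scene0');A=load('w0')
# lip mask in w0: grey low sat beside lid
h=cv2.cvtColor(A['color'],cv2.COLOR_BGR2HSV);m=cv2.inRange(h,(0,0,90),(179,20,200));m[:165]=0;m[228:]=0;m[:,:258]=0;m[:,296:]=0
c=max(cv2.findContours(m,0,2)[0],key=cv2.contourArea);r=cv2.minAreaRect(c);b=cv2.boxPoints(r);print(r)
for x in b: print(x,np.round(plane(A,*x,.059),4))
E
```

```text
time: 9.88
tool_pos: [0.4015, 0.3277, 0.2061]
ee_rot: [3.134, -0.004, 1.687]
wrist_force: [-0.7, -0.1, -0.6]
width: 0.0942
finger_force: 0.0
[[294.0, 153.0], [344.0, 153.0], [342.0, 224.0], [294.0, 224.0]] [0.3993758  0.32689302 0.039     ] [0.08759977 0.05864335 0.08769559 0.05986068]
((275.70587158203125, 197.17645263671875), (43.32012176513672, 11.569971084594727), 70.34617614746094)
[262.97284 178.72397] [0.4687 0.0824 0.059 ]
[273.86877 174.83258] [0.4841 0.0833 0.059 ]
[288.4389  215.62894] [0.4856 0.0247 0.059 ]
[277.54297 219.52032] [0.4696 0.0235 0.059 ]
```

Green box is flat in the tray at (0.399,0.327). The lip's front edge is at x≈0.469, y≈0.0535. The tool can only point down, so I'll pinch the lip across its 60 mm width with just the fingertips and swing it along the hinge arc.

```bash
python3 -c "
from h import *
go([.46,.0535,.20],3.156)"
```

```text
at [0.3991 0.3261 0.1999] rpy [-3.139e+00  1.000e-03  1.687e+00] d tool [-2.778e-01  2.900e-02  2.000e-04] ('turn', -1.469)
```

```bash
python3 nudge.py '0.08 -0.0397 0.0041 0 0;0.08 -0.0397 0.0041 0 0;0.08 -0.0397 0.0041 0 0;0.08 -0.0397 0.0041 0 0;0.08 -0.0397 0.0041 0 0;0.08 -0.0397 0.0041 0 0;0.08 -0.0397 0.0041 0 0;0.08 0 0 0 -0.12;0.08 0 0 0 -0.12;0.08 0 0 0 -0.12;0.08 0 0 0 -0.12;0.08 0 0 0 -0.12;0.08 0 0 0 -0.12;0.08 0 0 0 -0.12;0.08 0 0 0 -0.12;0.08 0 0 0 -0.12'
python3 nudge.py '0.08 0 0 0 -0.12;0.08 0 0 0 -0.12;0.08 0 0 0 -0.12;0.08 0 0 0 -0.029;0.08 0 0 0 0;0.08 0 0 0 0'
python3 - <<'E'
from h import *
s=snap('wrist','w5')
for P in([.469,.0835,.059],[.469,.0235,.059],[.486,.154,.062],[.486,-.045,.062]):print(P,np.round(proj(s,P),1))
E
```

```text
time: 11.37
tool_pos: [0.4593, 0.0539, 0.1989]
ee_rot: [-3.14, -0.005, 2.773]
wrist_force: [0.9, 0.1, 0.1]
width: 0.0801
finger_force: 0.0
time: 11.87
tool_pos: [0.4596, 0.0539, 0.1996]
ee_rot: [3.141, -0.004, -3.128]
wrist_force: [-0.2, -0.4, -0.3]
width: 0.0801
finger_force: 0.0
[0.469, 0.0835, 0.059] [346.3 203.1]
[0.469, 0.0235, 0.059] [293.2 202.5]
[0.486, 0.154, 0.062] [408.1 219. ]
[0.486, -0.045, 0.062] [232.7 217. ]
```

View pics/w5.png

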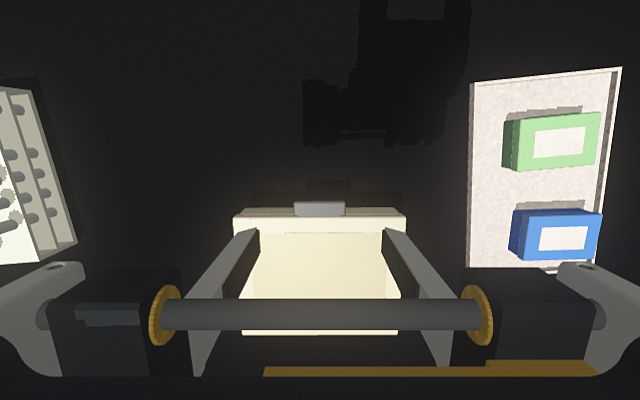

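The lip shows at (294–344, 202–216) in front of the lid, and the green box lies in the tray at (555,138). The predicted lip corners match within 2 px. I'll refine them and check the height.

Run:
```python
from h import *
s=load('w5');A=load('w0')
h=cv2.cvtColor(s['color'],cv2.COLOR_BGR2HSV)
print(h[205,286:300].tolist());print(h[205,338:352].tolist());print(h[196:220,320,2].tolist())
m=cv2.inRange(h,(0,0,85),(179,25,200));m[:198]=0;m[214:]=0;m[:,:285]=0;m[:,355:]=0
c=max(cv2.findContours(m,0,2)[0],key=cv2.contourArea);x,y,w,hh=cv2.boundingRect(c);print(x,y,w,hh)
for p,a in(((x-.5,y),(277.5,219.5)),((x+w-.5,y),(263,178.7))):print(np.round(plane(s,*p,.059),4),tri(s,p,A,a))
go([.473,.0535,.0485],-3.128)
```

```text
[[19, 53, 53], [20, 57, 54], [18, 48, 53], [20, 56, 55], [18, 47, 54], [19, 53, 53], [19, 54, 52], [26, 23, 77], [30, 9, 139], [25, 9, 164], [20, 9, 165], [25, 9, 163], [25, 9, 163], [30, 6, 162]]
[[30, 8, 152], [25, 10, 153], [17, 12, 154], [25, 10, 152], [25, 10, 153], [25, 10, 150], [30, 8, 122], [17, 23, 77], [19, 60, 47], [21, 49, 52], [22, 53, 53], [18, 48, 53], [19, 52, 54], [18, 49, 52]]
[52, 51, 52, 51, 60, 83, 110, 132, 153, 158, 155, 155, 155, 155, 155, 154, 155, 155, 154, 152, 152, 197, 236, 247]
294 201 51 13
[0.4673 0.0238 0.059 ] (array([0.46845453, 0.02297939, 0.05512594]), np.float64(0.001032715624384928))
[0.4666 0.0814 0.059 ] (array([0.4677064 , 0.0818265 , 0.05447193]), np.float64(0.00011712704165590663))
at [0.4598 0.0539 0.2   ] rpy [ 3.141e+00 -3.000e-03 -3.128e+00] d tool [-0.0136 -0.0006  0.1515] ('turn', -0.0)
```

```bash
python3 nudge.py '0.08 -0.0135 -0.0009 0.03 0;0.08 0 0 0.04 0;0.08 0 0 0.04 0;0.08 0 0 0.03 0;0.08 0 0 0.009 0;0.08 0 0 0 0;0.08 0 0 0 0;0.08 0 0 0 0'; python3 -c "
from h import *
go([.473,.053,.0485],-3.128)"
```

```text
time: 12.58
tool_pos: [0.476, 0.0532, 0.055]
ee_rot: [-3.142, 0.005, -3.128]
wrist_force: [0.1, 0.3, 0.5]
width: 0.0801
finger_force: 0.0
at [0.476  0.0532 0.055 ] rpy [-3.142  0.005 -3.128] d tool [ 0.003  -0.0002  0.0065] ('turn', 0.0)
```

```bash
python3 nudge.py '0.08 0.002 0 0.004 0;0.08 0 0 0 0;0.08 0 0 0 0'; python3 nudge.py '0.05 0 0 0 0;0.05 0 0 0 0;0.05 0 0 0 0;0.05 0 0 0 0;0.05 0 0 0 0;0.05 0 0 0 0'
```

```text
time: 12.83
tool_pos: [0.4727, 0.0532, 0.0496]
ee_rot: [3.142, 0.002, -3.127]
wrist_force: [-0.7, -0.3, 1.2]
width: 0.0797
finger_force: 0.0
time: 13.33
tool_pos: [0.4722, 0.0526, 0.0486]
ee_rot: [-3.14, 0.0, -3.127]
wrist_force: [0.2, -3.0, 0.0]
width: 0.0596
finger_force: 30.0
```

Lip gripped (59.6 mm, 30 N). Working out the arc in tool axes.

```bash
python3 - <<'E'
import numpy as np
th=np.r_[0,.03,np.arange(.1,1.93,.07),1.92]
p=np.stack([-(-.1658*np.cos(th)+.0045*np.sin(th)),-(.1658*np.sin(th)+.0045*np.cos(th))],1)
for t,d in zip(th[1:],np.round(np.diff(p,axis=0),4)):print(round(t,2),d)
print(p[-1]-p[0])
E
python3 nudge.py '0.05 0 0 -0.005 0;0.05 0 0 0 0;0.05 0 0 0 0'
```

```text
0.03 [-0.0002 -0.005 ]
0.1 [-0.0011 -0.0116]
0.17 [-0.0019 -0.0115]
0.24 [-0.0027 -0.0113]
0.31 [-0.0035 -0.0111]
0.38 [-0.0042 -0.0108]
0.45 [-0.005  -0.0105]
0.52 [-0.0057 -0.0101]
0.59 [-0.0064 -0.0097]
0.66 [-0.007  -0.0092]
0.73 [-0.0077 -0.0087]
0.8 [-0.0083 -0.0082]
0.87 [-0.0088 -0.0076]
0.94 [-0.0093 -0.0069]
1.01 [-0.0098 -0.0063]
1.08 [-0.0102 -0.0056]
1.15 [-0.0106 -0.0048]
1.22 [-0.0109 -0.0041]
1.29 [-0.0111 -0.0033]
1.36 [-0.0113 -0.0025]
1.43 [-0.0115 -0.0017]
1.5 [-0.0116 -0.0009]
1.57 [-0.0116 -0.0001]
1.64 [-0.0116  0.0007]
1.71 [-0.0115  0.0015]
1.78 [-0.0114  0.0023]
1.85 [-0.0112  0.0031]
1.92 [-0.0109  0.0039]
1.92 [ 0. -0.]
[-0.22675682 -0.14975355]
time: 13.58
tool_pos: [0.4723, 0.0526, 0.0537]
ee_rot: [-3.14, 0.001, -3.127]
wrist_force: [1.3, -3.7, -1.2]
width: 0.0598
finger_force: 30.0
```

```bash
python3 nudge.py '0.05 -0.0013 0 -0.0116 0;0.05 -0.0019 0 -0.0115 0;0.05 -0.0027 0 -0.0113 0;0.05 0 0 0 0'
python3 - <<'E'
from h import *
s=snap('wrist','w6')
cv2.imwrite('pics/w6c.png',s['color'][120:400,150:490])
E
```

```text
time: 13.92
tool_pos: [0.4779, 0.0527, 0.0894]
ee_rot: [-3.141, -0.001, -3.128]
wrist_force: [-1.7, -5.5, 0.5]
width: 0.0598
finger_force: 30.0
```

View pics/w6c.png

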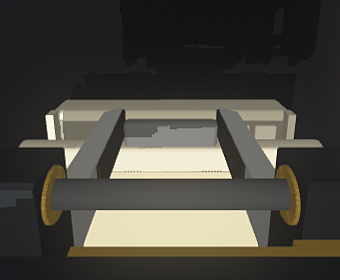

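The lid is lifting (side rails and deck now visible below it at crop (175,110)), and the lip is still between the fingertips. Continue along the arc.

```bash
python3 nudge.py '0.05 -0.0035 0 -0.0111 0;0.05 -0.0042 0 -0.0108 0;0.05 -0.005 0 -0.0105 0;0.05 -0.0057 0 -0.0101 0;0.05 -0.0064 0 -0.0097 0;0.05 -0.007 0 -0.0092 0;0.05 -0.0077 0 -0.0087 0;0.05 -0.0083 0 -0.0082 0;0.05 -0.0088 0 -0.0076 0;0.05 -0.0093 0 -0.0069 0;0.05 -0.0098 0 -0.0063 0;0.05 -0.0102 0 -0.0056 0;0.05 0 0 0 0;0.05 0 0 0 0'
```

```text
time: 15.13
tool_pos: [0.5637, 0.0541, 0.1919]
ee_rot: [-3.141, -0.001, -3.128]
wrist_force: [-0.2, -5.7, -2.7]
width: 0.0596
finger_force: 30.0
```

```bash
python3 nudge.py '0.05 -0.0106 0 -0.0048 0;0.05 -0.0109 0 -0.0041 0;0.05 -0.0111 0 -0.0033 0;0.05 -0.0113 0 -0.0025 0;0.05 -0.0115 0 -0.0017 0;0.05 -0.0116 0 -0.0009 0;0.05 -0.0116 0 -0.0001 0;0.05 -0.0116 0 0.0007 0;0.05 -0.0115 0 0.0015 0;0.05 -0.0114 0 0.0023 0;0.05 -0.0112 0 0.0031 0;0.05 -0.0109 0 0.0039 0;0.05 0 0 0 0;0.05 0 0 0 0;0.05 0 0 0 0'
python3 - <<'E'
from h import *
snap('scene','s2');snap('top','t2')
E
python3 - <<'E'
from h import *
S=load('s2');T=load('t2')
u,v=map(int,proj(S,[.66,.054,.13]));a=S['color'][v-60:v+60,u-70:u+70];u,v=map(int,proj(T,[.62,.054,.13]));b=T['color'][v-60:v+60,u-70:u+70]
cv2.imwrite('pics/c3.png',cv2.resize(np.hstack([a,b]),None,fx=2.8,fy=2.8,interpolation=2))
E
```

```text
time: 16.38
tool_pos: [0.7007, 0.0562, 0.2001]
ee_rot: [3.142, 0.006, -3.128]
wrist_force: [3.4, -3.1, 2.2]
width: 0.0592
finger_force: 30.0
```

View pics/c3.png

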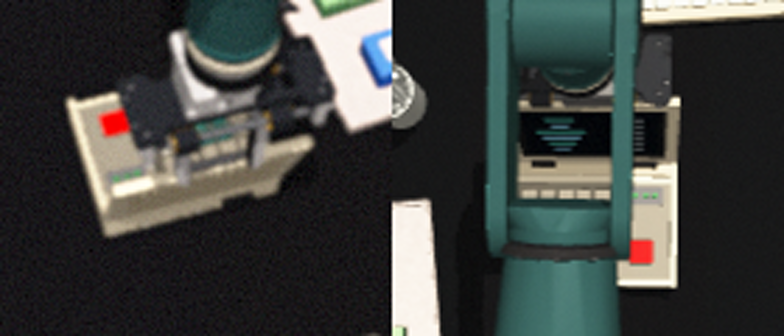

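The screen stands open (black display visible in the top view, red key exposed at right); the TCP matches the 110° arc point within 2 mm. Release and rise.

```bash
python3 nudge.py '0.075 0 0 0 0;0.08 0 0 0 0;0.08 0 0 0 0;0.08 0 0 0 0;0.08 0 0 0 0;0.08 0 0 -0.01 0;0.08 0 0 -0.02 0;0.08 0 0 -0.03 0;0.08 0.04 0 0 0;0.08 0.04 0 0 0;0.08 0.04 0 0 0;0.08 0.04 0 0 0;0.08 0.04 0 0 0;0 0.04 0 0 0;0 0.04 0 0 0;0 0 0 0 0;0 0 0 0 0;0 0 0 0 0'
python3 - <<'E'
from h import *
T=snap('top','t3');S=snap('scene','s3');W=snap('wrist','w7')
go([.42,0,.25])
for n,s in(('T',T),('S',S),('W',W)):
    h=cv2.cvtColor(s['color'],cv2.COLOR_BGR2HSV);m=cv2.inRange(h,(0,180,90),(8,255,255))|cv2.inRange(h,(172,180,90),(179,255,255))
    u,v=proj(s,[.531,-.004,.049]);k=np.zeros_like(m);u0,v0=int(u),int(v);k[max(0,v0-60):v0+60,max(0,u0-60):u0+60]=255;m&=k
    c=cv2.findContours(m,0,2)[0]
    print(n,(u,v))
    if c:
        c=max(c,key=cv2.contourArea);r=cv2.minAreaRect(c);print(r,plane(s,*r[0],.049))
E
```

```text
time: 17.98
tool_pos: [0.4198, 0.0525, 0.2596]
ee_rot: [3.141, 0.003, -3.127]
wrist_force: [-0.1, -0.0, -0.3]
width: 0.0504
finger_force: 0.0
at [0.4204 0.0524 0.2585] rpy [ 3.141 -0.    -3.127] d tool [ 0.0011 -0.0524  0.0085] 
T (np.float64(322.80613335580375), np.float64(221.93853690800012))
((323.5, 221.5), (7.0, 7.0), 90.0) [ 0.53253866 -0.00631115  0.049     ]
S (np.float64(312.65326047603236), np.float64(192.88802005327884))
((313.0, 193.5), (7.0, 8.0), 90.0) [ 0.53347672 -0.0035237   0.049     ]
W (np.float64(280.2692771853764), np.float64(257.3921500537867))
((287.5, 256.5), (17.0, 3.0), 90.0) [0.52946343 0.00647775 0.049     ]
```

View pics/w7.png

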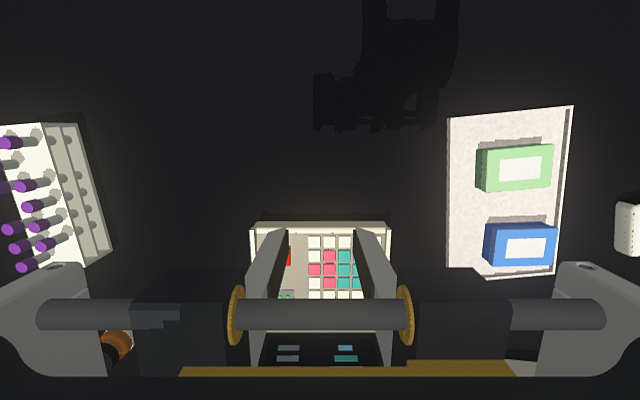

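The wrist view is partly blocked by the closed fingers: deck and colored keys at (335,265), red key edge at (288,257), tray boxes undisturbed. The top and scene views agree on the red key. I'll check its height and the screen angle numerically.

Run:
```python
from h import *
T=load('t3');S=load('s3')
print('key',tri(T,(323.5,221.5),S,(313,193.5)))
def pt(th,r,n,y): return [.638+-r*np.cos(th)+n*np.sin(th),y,.05+r*np.sin(th)+n*np.cos(th)]
# outer edge top of lid: silhouettes in each view at y=-.02
for n,s in(('T',T),('S',S)):
    g=cv2.cvtColor(s['color'],cv2.COLOR_BGR2HSV)
    for y in(-.02,.12):
        for th in(1.57,1.80,1.92,2.04):
            print(n,y,th,'inner',np.round(proj(s,pt(th,.153,0,y)),1),'outer',np.round(proj(s,pt(th,.153,.012,y)),1))
        u,v=map(round,proj(s,pt(1.92,.153,.006,y)));print(' col',u,'rows',v-16,[tuple(map(int,x)) for x in g[v-16:v+17,u]])
go([.532,-.004,.10])
```

```text
key (array([ 0.53284616, -0.00487588,  0.04840112]), np.float64(0.002916843681797717))
T -0.02 1.57 inner [328.4 185.1] outer [328.5 181.2]
T -0.02 1.8 inner [328.7 173.9] outer [328.8 170.3]
T -0.02 1.92 inner [328.8 168.5] outer [328.9 165.1]
T -0.02 2.04 inner [328.9 163.5] outer [329.  160.4]
 col 329 rows 151 [(0, 11, 23), (150, 12, 22), (150, 12, 22), (0, 11, 23), (135, 21, 24), (150, 10, 25), (0, 11, 24), (150, 12, 22), (150, 11, 24), (60, 11, 23), (120, 11, 24), (0, 11, 24), (0, 10, 26), (135, 21, 24), (0, 9, 30), (20, 56, 119), (25, 22, 250), (24, 20, 251), (24, 38, 240), (21, 58, 136), (21, 62, 132), (130, 45, 17), (105, 139, 11), (105, 153, 10), (108, 106, 12), (105, 146, 7), (90, 77, 10), (120, 96, 8), (98, 113, 9), (114, 116, 11), (105, 51, 10), (100, 128, 6), (108, 159, 8)]
T 0.12 1.57 inner [282.5 184.1] outer [282.6 180.2]
T 0.12 1.8 inner [283.  172.9] outer [283.2 169.3]
T 0.12 1.92 inner [283.3 167.5] outer [283.6 164.1]
T 0.12 2.04 inner [283.7 162.5] outer [284.  159.4]
 col 283 rows 150 [(165, 20, 26), (150, 12, 22), (0, 11, 24), (150, 11, 24), (0, 0, 24), (150,
[... 1226 characters left out ...]
0.4 200.5]
S 0.12 1.92 inner [371.1 202.8] outer [372.3 207.1]
S 0.12 2.04 inner [372.8 209.4] outer [373.9 213.8]
 col 372 rows 189 [(0, 49, 21), (167, 69, 26), (108, 53, 24), (10, 27, 28), (160, 33, 23), (38, 39, 26), (0, 12, 22), (120, 49, 26), (75, 59, 26), (158, 41, 25), (23, 56, 59), (18, 59, 169), (23, 41, 251), (25, 17, 255), (24, 16, 255), (23, 27, 252), (20, 55, 215), (19, 61, 143), (21, 64, 115), (20, 74, 114), (24, 68, 109), (16, 59, 122), (22, 62, 124), (19, 70, 123), (17, 57, 121), (22, 59, 112), (18, 46, 99), (19, 55, 79), (19, 67, 72), (21, 41, 44), (66, 46, 28), (30, 12, 21), (114, 47, 27)]
at [0.4204 0.0524 0.2585] rpy [ 3.141 -0.    -3.127] d tool [-0.1108 -0.058   0.1585]
```

Key height is 0.048, as expected. The screen angle is about 1.89 rad by rim position in both views, within tolerance. Now the key.

```bash
python3 nudge.py '0 -0.037 -0.019 0 0;0 -0.037 -0.019 0 0;0 -0.037 -0.02 0 0;0 0 0 0.04 0;0 0 0 0.04 0;0 0 0 0.04 0;0 0 0 0.038 0;0 0 0 0 0;0 0 0 0 0;0 0 0 0 0'; python3 -c "
from h import *
go([.532,-.0045,.053])"
```

```text
time: 18.97
tool_pos: [0.5325, -0.004, 0.1025]
ee_rot: [-3.141, 0.003, -3.127]
wrist_force: [-0.2, 0.2, 0.5]
width: 0.0003
finger_force: 0.0
at [ 0.5325 -0.004   0.1025] rpy [-3.141e+00  3.000e-03 -3.127e+00] d tool [ 0.0007 -0.0004  0.0495]
```

```bash
python3 nudge.py '0 0 0 0.03 0;0 0 0 0.015 0;0 0 0 0.005 0;0 0 0 0 0;0 0 0 0 0'; python3 nudge.py '0 0 0 0.003 0;0 0 0 0 0;0 0 0 0 0'; python3 nudge.py '0 0 0 0.002 0;0 0 0 0 0;0 0 0 0 0'
```

```text
time: 19.38
tool_pos: [0.5327, -0.004, 0.0534]
ee_rot: [-3.141, 0.005, -3.127]
wrist_force: [0.2, 0.6, 0.7]
width: 0.0003
finger_force: 0.0
time: 19.63
tool_pos: [0.5319, -0.0039, 0.049]
ee_rot: [-3.141, 0.003, -3.127]
wrist_force: [1.3, 1.3, 2.3]
width: 0.0003
finger_force: 0.7
time: 19.88
tool_pos: [0.5318, -0.0039, 0.0464]
ee_rot: [-3.141, 0.003, -3.127]
wrist_force: [2.1, -0.1, 2.7]
width: 0.0005
finger_force: 1.4
```

```bash
python3 nudge.py '0 0 0 0.002 0;0 0 0 0 0;0 0 0 0 0'; python3 nudge.py '0 0 0 0.001 0;0 0 0 0 0;0 0 0 0 0';python3 nudge.py '0 0 0 0.001 0;0 0 0 0 0;0 0 0 0 0'
```

```text
time: 20.13
tool_pos: [0.5317, -0.0039, 0.0443]
ee_rot: [-3.141, 0.003, -3.127]
wrist_force: [2.0, 1.2, 3.8]
width: 0.0005
finger_force: 2.3
time: 20.38
tool_pos: [0.5317, -0.0039, 0.0442]
ee_rot: [-3.141, 0.003, -3.127]
wrist_force: [1.0, -0.1, 8.3]
width: 0.0007
finger_force: 4.2
time: 20.63
tool_pos: [0.5318, -0.0039, 0.0441]
ee_rot: [-3.141, 0.003, -3.127]
wrist_force: [-0.3, -0.1, 12.2]
width: 0.0003
finger_force: 6.1
```

Key bottomed (force now rises without travel). Retreat, check and hand in.

```bash
python3 nudge.py '0 0 0 -0.005 0;0 0 0 -0.02 0;0 0 0 -0.04 0;0 0 0 -0.04 0;0 0 0 -0.04 0;0 0.04 0 -0.01 0;0 0.04 0 0 0;0 0.04 0 0 0;0 0.04 0 0 0;0 0 0 0 0;0 0 0 0 0;0 0 0 0 0'
python3 - <<'E'
from h import *
T=snap('top','t9');S=snap('scene','s9')
for n,s,o in(('T',T,load('t3')),('S',S,load('s3'))):
    g=cv2.cvtColor(s['color'],cv2.COLOR_BGR2HSV)
    for th in(1.80,1.90,2.04):
        print(n,th,[np.round(proj(s,[.638-.153*np.cos(th)+k*np.sin(th),.12,.05+.153*np.sin(th)+k*np.cos(th)]),1) for k in(0,.012)])
    c=283 if n=='T' else 372;r=150 if n=='T' else 189;print(g[r:r+30,c,2].tolist())
    m=cv2.inRange(g,(0,180,90),(8,255,255));x0,y0=(310,205) if n=='T' else(300,180);k=m[y0:y0+30,x0:x0+30];ys,xs=np.nonzero(k);print('key',xs.mean()+x0,ys.mean()+y0,len(xs))
    hb=cv2.inRange(g,(40,60,100),(75,255,255))
p=[proj(T,[.399,.327,.039])];print(p)
# other objects unchanged: diff to start within bench region excluding robot
for n,a,b in(('T',load('top0'),T),):
    d=(cv2.absdiff(a['color'],b['color']).max(2)>60).astype(np.uint8);_,_,st,_=cv2.connectedComponentsWithStats(d);print(st[1:][st[1:,4]>15].tolist())
E
```

```text
time: 21.63
tool_pos: [0.3703, -0.006, 0.1958]
ee_rot: [3.141, -0.001, -3.128]
wrist_force: [0.2, -0.4, -0.0]
width: 0.0002
finger_force: 0.0
T 1.8 [array([283. , 172.9]), array([283.2, 169.3])]
T 1.9 [array([283.3, 168.4]), array([283.5, 165. ])]
T 2.04 [array([283.7, 162.5]), array([284. , 159.4])]
[24, 24, 25, 24, 26, 24, 25, 23, 24, 23, 23, 24, 25, 23, 24, 44, 152, 249, 250, 236, 137, 97, 14, 10, 9, 7, 8, 10, 11, 10]
key 323.44444444444446 221.44444444444446 63
S 1.8 [array([369.1, 196.4]), array([370.4, 200.5])]
S 1.9 [array([370.7, 201.7]), array([372., 206.])]
S 2.04 [array([372.8, 209.4]), array([373.9, 213.8])]
[27, 27, 31, 26, 23, 24, 16, 26, 24, 21, 53, 171, 252, 255, 255, 252, 213, 146, 117, 106, 118, 119, 122, 121, 116, 110, 96, 87, 73, 55]
key 313.0327868852459 193.55737704918033 61
[(np.float64(224.46873419227802), np.float64(258.5747735341497))]
[[272, 165, 66, 28, 748], [279, 197, 36, 35, 487], [313, 198, 22, 34, 203], [319, 217, 10, 10, 97], [277, 234, 58, 6, 155], [215, 249, 27, 21, 92], [323, 267, 21, 6, 64], [280, 268, 25, 99, 690], [302, 271, 39, 34, 984], [330, 277, 20, 75, 519], [98, 322, 11, 4, 20], [111, 326, 34, 17, 108], [118, 338, 20, 23, 182], [153, 339, 9, 8, 39], [103, 341, 18, 15, 61], [44, 344, 48, 56, 1326], [322, 350, 6, 5, 25], [296, 356, 8, 7, 32], [327, 357, 21, 16, 122], [86, 363, 70, 37, 578], [298, 362, 18, 33, 144], [290, 370, 7, 8, 37], [316, 372, 14, 13, 38], [281, 381, 14, 19, 110], [344, 391, 11, 9, 61], [39, 394, 11, 6, 41]]
```

Only the counter, the green box and the robot changed; the screen is unchanged.

```bash
python3 -c "
from bench import robot
print(robot.close_job())"
```

```text
the job is handed in; nothing more can be done
None
```

The job is handed in after about 22 s of the allowed 69 s, verdict not shown: the green box lies flat in the tray, the screen measures about 108° and stands by itself, the red reset key was pressed fully down and let go, and nothing else on the bench appears to have moved.

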